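Clamp the vial in the draw-up stand with its thumbwheel

ROBOT

A 6-joint arm with a two-finger parallel gripper is mounted at the origin on a cart in front of the work surface, level with it; the furniture and walls round the work are solid. World frame = base frame: x ahead of the robot, y to its left, z up, the work surface at z = 0. Lengths are in m, angles in rad, forces in N, time in s.
With the tool pointing down it reaches from about 0.325 to 0.85 m from the base axis. Payload 15.5 kg.
Tool frame: the origin (TCP) lies on the centre line of the jaws, within the pads' length; the fingertips stand 8 mm ahead of it and the grasp point (between the pads) lies 11 mm behind it; y points along the fingers, x is the direction in which the jaws open and shut, and the axes are right-handed (so a half turn about y gives the same grasp; the last joint's range is limited). The gripper opens to 91 mm and grips with 3 to 60 N. Pads are 32 mm wide; open, the fingers measure 118 mm over their backs; the gripper's body (76 mm by 178 mm) begins 60 mm behind the grasp point.
Start: joints at [-1.313, 0.494, 1.345, -0, 1.302, -0.096], TCP at [0.216, -0.587, 0.222] pointing down, gripper open.
Joint ranges: [-2.91, 2.91], [-0.82, 2.16], [0.22, 2.67], [-1.22, 4.37], [0.12, 2.79], [-3.08, 3.08]. Speed limits (rad/s): [1.89, 1.89, 2.57, 3.01, 3.01, 3.01].

INTERFACE

Orientations are given as a rotation vector (axis times angle).
In Python, from rig import robot gives the robot as it stands. The module is installed in compiled form; this text tells all that it offers.
- The arm moves only by the tool jog_arm, never from a script. Its argument "commands" is a list that holds one entry, the list of rows, each a list of 4 numbers: the shift along the tool's x, y, z in units of 25 mm (1.0 is 25 mm), then the turn about the tool's y in degrees. In form: [[[x, y, z, turn], ...]]. A call has 1 to 20 rows; each row is the pose to reach, as a shift and turn from the pose measured when the call began, along the tool's axes at that moment; what a row does not reach only later rows make up. A row lasts 1/10 s, in which the tool goes at most 50 mm and 8.59 degrees, less where a joint would pass 70% of its speed; a pose out of reach is approached as far as the arm can. A call with a gripper value outside its range is refused whole. "hand" is the opening, from 0 (shut) to 1 (fully open), set as the call begins (left out, the last holds). The fingers move at their own pace and stop on an object; "grip_force" is the grip in N (left out, the last holds). Time passes only in rows, so rows that repeat a pose let the fingers close. It gives the time, the measured TCP pose, the force and the opening at its end, in the units of the state.
- robot.sense(): the state, without advancing time (a new reading comes with each control period).
- robot.grab_frame(name): name is "scene" or "top"; returns a dict with "image" (480x640x3 uint8, red, green, blue), "z_map" (480x640 float32, m along the optical axis (not along the pixel's ray), 0 where there is no reading), "intrinsics" (3x3 intrinsics, pixels), "k1" (the pictures are not rectified: a ray, as slopes to the right and down, at radius r is drawn at 1 + k1 r^2 times it, then the intrinsics apply), "world_to_cam" (4x4, takes a point from world to camera coordinates). Camera axes: x right, y down, z forward; pixel columns grow to the right and rows downward; lengths in m; the calibration is good to about 2 mm. A picture is of the moment at which its call begins.
- robot.job_done(): hands the job in, once; it reports no verdict.
The state is a dict: "t": time; "joint_pos": joint angles; "joint_velocities": joint speeds; "joint_torque": joint torques, N m; "tool_pos": TCP position; "orientation": TCP orientation; "force": force on the tool from outside, world axes, zero at the start; "ft_torque": the same for the moment, N m; "opening": finger opening in m.
Only numpy, scipy, OpenCV 4.12 (cv2) and the standard library are available. Lean on these libraries where they do the work, as an engineer would, in place of code of your own. Each camera call takes 0.05 s, during which the arm holds its last target.

TASK

Stand the taller of the two vials upright in the bay of the draw-up stand, between the jaw and the V block, and let go of it. Then roll the stand's recessed thumbwheel with light fingertip pressure, rim top toward the vial, until the jaw holds the vial firmly against the V block, without crushing it; move the jaw only by the wheel, leave the other things where they are and take the hand away.

Things in the scene. Friction and masses are not known exactly. Their poses are not given: they have to be found in the camera images.
- stand: white draw-up stand, fixed: base plate 64 (x) x 186 (y) x 8 mm; origin under the plate, at worktop height. Its +y points from the thumbwheel housing (y -95 to -10 mm, 49 mm wide, top 36 mm above the worktop) past the jaw to the V block (its V opens to -y, reaches to x +-14, y 56 mm; top 34 mm up). Bay floor = plate top, 8 mm up, open at both x sides.
- wheel_crown (a point): fixed point: top of the black ribbed thumbwheel's rim, 41 mm above the worktop, 5 mm proud of the housing; axes as the stand. Wheel 36 mm across, 12 mm wide, axle along x, 18 mm below. A fingertip pressed on the rim with 6 to 12 N (never 20) and drawn along the stand's +y rolls it by friction. Exposed 12 mm to each side: it takes several strokes and stays where it is left.
- jaw: moving jaw: aluminium block 26 mm wide, 25 mm high, black rubber face; slides along the stand's y, top 34 mm above the worktop; origin on its face at plate height. Closes 5 mm per rad of the wheel. About 2.8 N along the rim turns the free wheel; each 1 N more adds about 3.6 N of jaw force on the vial, of which up to 10 N stays after letting go.
- jaw_face (a point): centre of the jaw's rubber face, 21.5 mm above the worktop; the vial stands on its stand +y side
- vial_seat (a point): fixed point of the stand: where the centre (half-way up) of the tall vial is when the vial stands on the bay floor and is seated in the V block, 41 mm above the worktop; axes as the stand. The vial may be put down up to 5 mm nearer the jaw: the jaw pushes it home.
- tall_vial: the taller vial, glass with label and cap, 29 mm diameter, 66 mm tall; origin at the centre of its underside, z up. A jaw force of 5 to 12 N holds it firmly; 18 N crushes it.
- tall_vial_center (a point): centre of the tall vial, 33 mm above its underside. Above the bay grip it at least 45 mm above its underside so the fingers clear jaw and V block
- small_vial: the smaller vial, 25 mm diameter, 52 mm tall; a bystander; origin at its underside
- dish: steel kidney dish, 104 x 194 x 33 mm, a bystander
- tape: roll of tape lying flat, 52 mm, 12 mm high, a bystander
- laryngoscope: folded black laryngoscope, 63 x 126 x 27 mm, lying behind the stand, a bystander

How it is judged:
On the way, in this order (a step that is already met when the one before it is completed fails the run):
1. the tall vial stands upright and released in the bay, not yet clamped (horizontal distance between tall_vial_center and vial_seat below 0.014 m and z of tall_vial_center in the frame of vial_seat below 0.003 m and angle between tall_vial's own z axis and vertical below 0.1 rad and contact force between the fingers and tall_vial below 0.1 N), for 0.2 s.
2. the jaw presses the vial into the V block (contact force between jaw and tall_vial above 4 N), for 0.2 s.
At the end, for the whole second after the job is handed in: the tall vial stands upright (within 0.1 rad) on the bay floor (within 3 mm), seated in the V block (within 4 mm), at rest, and the jaw keeps pressing on it with more than 4 N (contact force between jaw and tall_vial above 4 N and horizontal distance between tall_vial_center and vial_seat below 0.004 m and z of tall_vial_center in the frame of vial_seat below 0.003 m and angle between tall_vial's own z axis and vertical below 0.1 rad and linear speed of tall_vial below 0.01 m/s); the robot touches nothing.
It fails at once if the jaw crushes the vial (more than 18 N) (contact force between jaw and tall_vial above 18 N).
It fails at once if the stand or its thumbwheel is pressed with more than 20 N (contact force between any of the fingers, the arm and stand above 20 N).
It fails at once if the jaw is pushed by the hand instead of the wheel (more than 4 N) (contact force between any of the fingers, the arm and jaw above 4 N).
It fails at once if a bystander is moved by more than 20 mm (distance of any of small_vial, dish, tape, laryngoscope from where it was at the start of the episode above 0.02 m).
It also fails if it takes over 67 s, if anything falls off the work surface, if the arm or the gripper's body presses on something with over 40 N, if the wrist force passes 120 N, or if a joint passes its speed limit or range.

## Working session

There is one attempt and no reset: what is moved stays moved. The work goes in short steps, Python scripts to look and compute and a tool call to move; the robot and the scene stay as the last step left them, time stands still between calls to the robot, and variables do not carry over. Pictures are saved under pics/ and viewed, and the job is handed in when it is done.

Besides the shell and the picture viewer there is one more tool, called after "Call:" in YAML: its name, and indented under it one key for each argument. jog_arm: Moves the arm, as the interface text tells. Its arguments: {"type":"object","properties":{"commands":{"type":"array","items":{"type":"array","items":{"type":"array","items":{"type":"number"}}}},"hand":{"type":"number"},"grip_force":{"type":"number"}},"required":["commands"]}

```bash
mkdir -p pics
cat > h.py <<'E'
import numpy as np, cv2
from rig import robot
def grab(n,fn=None):
    f=robot.grab_frame(n)
    if fn: cv2.imwrite('pics/'+fn,cv2.cvtColor(f['image'],cv2.COLOR_RGB2BGR))
    return f
def ray(f,u,v):
    K=f['intrinsics'];d=np.array([(u-K[0,2])/K[0,0],(v-K[1,2])/K[1,1]])
    rd=np.hypot(*d);r=rd
    for _ in range(20): r=rd/(1+f['k1']*r*r)
    s=d*(r/rd if rd>0 else 1)
    T=f['world_to_cam'];R=T[:3,:3];c=-R.T@T[:3,3]
    return c,R.T@np.array([s[0],s[1],1.])
def onplane(f,u,v,z):
    c,d=ray(f,u,v);return c+d*(z-c[2])/d[2]
def bydepth(f,u,v):
    c,d=ray(f,u,v);return c+d*f['z_map'][int(round(v)),int(round(u))]
def proj(f,p):
    T=f['world_to_cam'];q=T[:3,:3]@np.asarray(p,float)+T[:3,3];s=q[:2]/q[2];s=s*(1+f['k1']*(s@s))
    K=f['intrinsics'];return np.array([K[0,0]*s[0]+K[0,2],K[1,1]*s[1]+K[1,2]])
E
python3 - <<'E'
from h import *
np.set_printoptions(precision=4,suppress=True)
print(robot.sense())
for n in('scene','top'):
    f=grab(n,n+'0.png');print(n,f['intrinsics'],f['k1'],f['world_to_cam'])
    np.savez(n+'0.npz',**f)
E
```

```text
{'t': 0.0, 'joint_pos': array([-1.3135,  0.4942,  1.3461, -0.    ,  1.3025, -0.0955]), 'joint_velocities': array([ 0.0012,  0.0008,  0.0006, -0.0006,  0.0007, -0.0025]), 'joint_torque': array([ -0.006 , -87.8857, -38.186 ,   0.0705,   0.0534,  -0.0001]), 'tool_pos': array([ 0.2158, -0.5862,  0.2213]), 'orientation': array([-1.3549,  0.9462, -0.9447]), 'force': array([-0.1781, -0.0101, -0.9105]), 'ft_torque': array([-0.0137,  0.0512,  0.0188]), 'opening': 0.0912704459378375}
scene [[617.0523   0.     310.7454]
 [  0.     617.0523 232.2189]
 [  0.       0.       1.    ]] -0.15761368177961005 [[ 0.5852 -0.8106  0.022  -0.4425]
 [-0.2942 -0.2375 -0.9258  0.2189]
 [ 0.7556  0.5353 -0.3775  0.7292]
 [ 0.      0.      0.      1.    ]]
top [[451.3713   0.     319.5524]
 [  0.     451.3713 242.4906]
 [  0.       0.       1.    ]] -0.05799853990390686 [[ 0.1215 -0.9926  0.0031 -0.1675]
 [-0.9601 -0.1183 -0.2536  0.5769]
 [ 0.2521  0.0278 -0.9673  0.7614]
 [ 0.      0.      0.      1.    ]]
```

View pics/scene0.png

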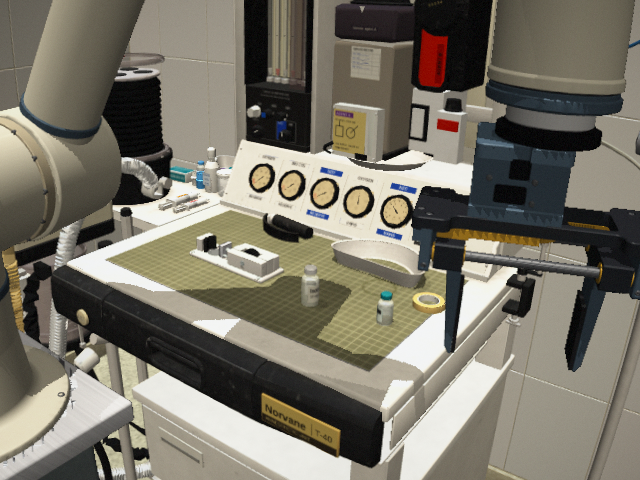

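View pics/top0.png

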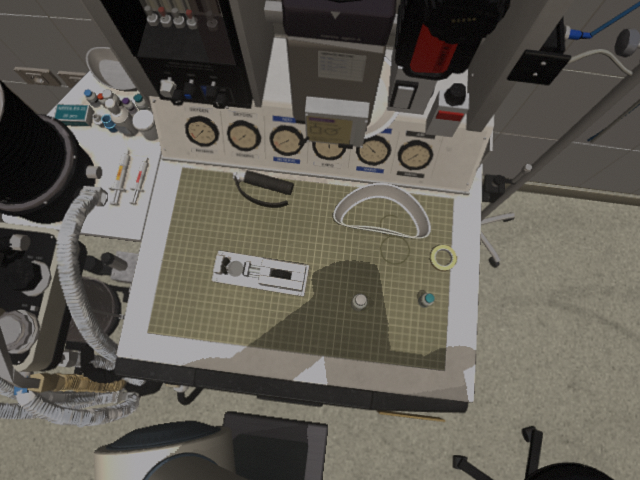

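Run:
```python
import cv2
a=cv2.imread('pics/top0.png')[235:310,200:320];cv2.imwrite('pics/z1.png',cv2.resize(a,None,fx=6,fy=6,interpolation=cv2.INTER_CUBIC))
a=cv2.imread('pics/scene0.png')[220:330,180:400];cv2.imwrite('pics/z2.png',cv2.resize(a,None,fx=3.6,fy=3.6,interpolation=cv2.INTER_CUBIC))
from h import *
f=dict(np.load('top0.npz'))
# height map around
for (u0,v0,u1,v1) in((205,240,320,305),):
    for v in range(v0,v1,5):
        print(v,' '.join('%4d'%round(1000*bydepth(f,u,v)[2]) if f['z_map'][v,u]>0 else '   .' for u in range(u0,u1,5)))
print(bydepth(f,360,301),bydepth(f,429,299))
```

```text
240    2    3   -1    1    1    3    2   -1    5    3    1    3    2    2    0    4    3    0    1    0    1    2    3
245    1    2    0    2    1    1    2    2    2    4    4    2    3    3    1    3   -2    3    2    3    3    1    3
250    3    0    2    2    3    0    2    3    3    4    4    2    2    0    3    0    4    3    1   -1    2    1    1
255    1    2    1   35    6    9    9    8   10    8    3    3    3    1    2    3    3    1    2    2    2    3    1
260    2   -1   33   34   35   10    8   10    8    9    9    8   39   36   36    9    1    3    3    2    2    2    4
265   -1    2   33   33   18    9   10    8   35   23   10    8   34   37   36   36   35   39   39   36   10    3    3
270    1    0   36   29   28    8    9    8   36   27   27   38   37   31   37   40   32   36    .   37   27    2    2
275    4    1   11    6    9    9   11    9   30   12   16   37   35   19   39   45   41   31   38   36    7    3    3
280    2    2   10   11    7    7    8    9   10    9    8   36   37   35   36   34   36   39   35   36    9    1    3
285    2    3    3    4    3    3    6    9   10    9    8    8   18    .   36   36   37   37   36   35    9   -1    0
290    1    3    3    3    5    3    2    3    2    3    4    4    5    7   10    7   11   10   18   29    2    5    2
295    2    3    5    1    3    2    3    5    1    1    1    2    3    3    1    3    2    0    2    5    4    4    4
300    3    3    2    1    4    0    4    4    2    2    0    5    0   -1    2    1    2    2    5    1    3    2    3
[ 0.49541219 -0.18179602  0.06560941] [ 0.51627157 -0.30962666  0.0520718 ]
```

View pics/z1.png

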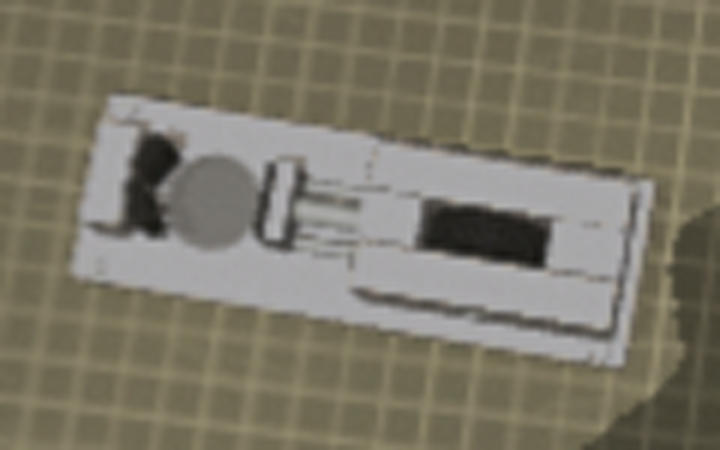

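View pics/z2.png

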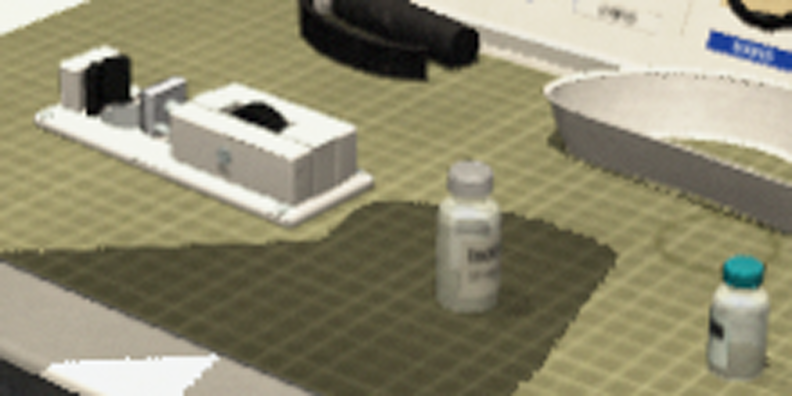

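```bash
python3 - <<'E'
from h import *
np.set_printoptions(precision=4,suppress=True)
f=dict(np.load('top0.npz'));g=dict(np.load('scene0.npz'))
T=f['world_to_cam'];print('cam',-T[:3,:3].T@T[:3,3]); T=g['world_to_cam'];print('scam',-T[:3,:3].T@T[:3,3])
Z=lambda U,V:((U+.5)/6-.5+200,(V+.5)/6-.5+235)
C=[onplane(f,*Z(*p),.008)[:2] for p in((110,95),(653,180),(625,365),(73,278))]
C=np.array(C);print(C)
for i in range(4): print(np.linalg.norm(C[i]-C[(i+1)%4]))
yv=(C[0]+C[3]-C[1]-C[2]);yv/=np.linalg.norm(yv);o=C.mean(0);print('o',o,'y',yv,np.degrees(np.arctan2(yv[1],yv[0])))
xv=np.array([yv[1],-yv[0]])
def st(p): d=p[:2]-o;return np.array([d@xv,d@yv])*1000
# disc: segment by grey colour
im=f['image'].astype(int)
hsv=cv2.cvtColor(f['image'],cv2.COLOR_RGB2HSV)
print(hsv[268,235],hsv[275,275], hsv[262,250])
m=((abs(hsv[...,2].astype(int)-int(hsv[268,235,2]))<20)&(hsv[...,1]<40)).astype(np.uint8)
m[:, :226]=0;m[:,245:]=0;m[:258]=0;m[280:]=0
n,l,s,c=cv2.connectedComponentsWithStats(m);print(s,c)
k=l[268,235];print('disc',onplane(f,*c[k],.008),st(onplane(f,*c[k],.008)),s[k])
d=(hsv[...,2]<70).astype(np.uint8);d[:,:266]=0;d[:,294:]=0;d[:265]=0;d[283:]=0
n,l,s,c=cv2.connectedComponentsWithStats(d);print(s,c)
k=1+np.argmax(s[1:,4]);print('wheel z41,36',st(onplane(f,*c[k],.041)),st(onplane(f,*c[k],.036)))
# points in stand frame from known geometry
for name,U,V,z in(('jawfaceL',262,205,.034),('jawL',275,205,.034),('jawR',297,205,.034),('vb',150,185,.034)):
    print(name,st(onplane(f,*Z(U,V),z)))
# vial cap
for q,(u,v,z) in {'cap':(360,301,.066),'sm':(429,299,.052)}.items(): print(q,onplane(f,u,v,z))
E
python3 - <<'E'
import cv2
a=cv2.imread('pics/top0.png')[285:320,340:380];cv2.imwrite('pics/z3.png',cv2.resize(a,None,fx=12,fy=12,interpolation=cv2.INTER_CUBIC))
a=cv2.imread('pics/scene0.png')[255:320,285:340];cv2.imwrite('pics/z4.png',cv2.resize(a,None,fx=8,fy=8,interpolation=cv2.INTER_CUBIC))
E
```

```text
cam [ 0.3823 -0.1191  0.8833]
scam [-0.2276 -0.6971  0.4876]
[[ 0.5692  0.1058]
 [ 0.5628 -0.0776]
 [ 0.5009 -0.0764]
 [ 0.5069  0.107 ]]
0.18349256758419455
0.06190992782272248
0.18345023973217284
0.06236395427630953
o [0.535  0.0147] y [0.0339 0.9994] 88.05912006459906
[ 23  17 119] [30 24 32] [ 16  26 127]
[[     0      0    640    480 306986]
 [   229    258      2      2      3]
 [   226    261     18     16    205]
 [   244    262      1      2      2]
 [   244    270      1      2      2]
 [   242    274      2      2      2]] [[319.5591 239.4802]
 [229.6667 258.3333]
 [234.5707 268.0537]
 [244.     262.5   ]
 [244.     270.5   ]
 [242.5    274.5   ]]
disc [0.5379 0.0666 0.008 ] [ 1.1864 51.937 ] [226 261  18  16 205]
[[     0      0    640    480 307049]
 [   270    269     21     10    151]] [[319.5192 239.4831]
 [280.3907 273.7815]]
wheel z41,36 [ -1.6572 -43.472 ] [ -0.7882 -42.9053]
jawfaceL [-1.961  29.4946]
jawL [-1.3074 25.3784]
jawR [-0.2021 18.4148]
vb [-1.2055 66.3519]
cap [ 0.4954 -0.1818  0.066 ]
sm [ 0.5163 -0.3096  0.052 ]
```

View pics/z3.png

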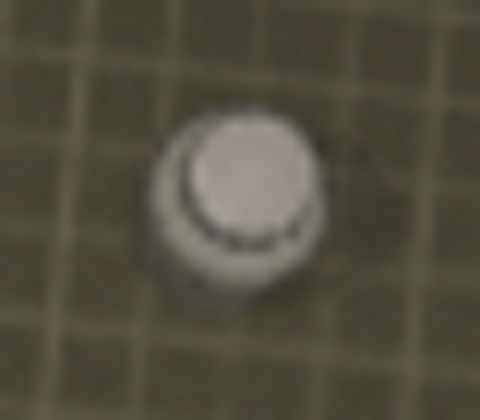

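View pics/z4.png

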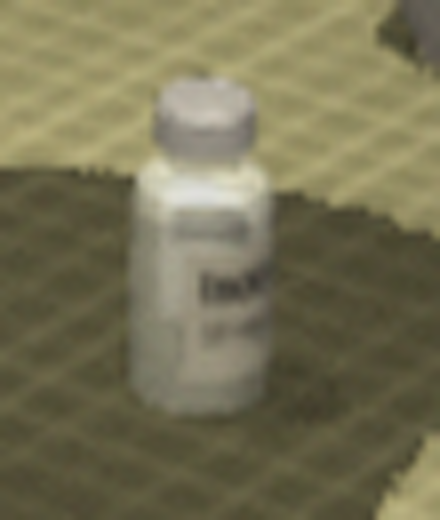

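Run:
```python
from h import *
from scipy.spatial.transform import Rotation as R
np.set_printoptions(precision=4,suppress=True)
f=dict(np.load('top0.npz'));g=dict(np.load('scene0.npz'))
Z=lambda U,V,s,a,b:((U+.5)/s-.5+a,(V+.5)/s-.5+b)
print('top cap',onplane(f,*Z(254,174,12,340,285),.066))
print('scene cap',onplane(g,*Z(206,100,8,285,255),.066),'bottom front',onplane(g,*Z(200,408,8,285,255),0))
print(R.from_rotvec(robot.sense()['orientation']).as_matrix())
# scene: stand points
W=lambda U,V:Z(U,V,3.6,180,220)
# wheel dome by depth in scene
zm=g['z_map'];hs=cv2.cvtColor(g['image'],cv2.COLOR_RGB2HSV)
for v in range(246,258):
  for u in range(238,264):
    if zm[v,u]>0 and hs[v,u,2]<75:
        p=bydepth(g,u,v); 
        if p[2]>.036 and p[2]<.05 and .5<p[0]<.57: print(u,v,p,end=';')
print()
# plate edge corners scene
for n,U,V,z in(('nearR(-y,-x)',292,225,.004),('nearL(+y,-x)',35,116,.008),('far(-y,+x)',373,181,.008),('hous top -x-y',298,155,.036),('hous top +x-y',355,127,.036),('hous top -x+y',171,125,.036),('dome',255,103,.041)):
    print(n,onplane(g,*W(U,V),z))
hz=[Z(U,V,6,200,235) for U,V in((373,140),(640,182),(613,333),(352,265))]
for p in hz: print('housing top cam',onplane(f,*p,.036))
```

```text
top cap [ 0.4991 -0.1827  0.066 ]
scene cap [ 0.4969 -0.1846  0.066 ] bottom front [ 0.4915 -0.1887 -0.    ]
[[ 0.3455 -0.0003  0.9384]
 [-0.9384  0.001   0.3455]
 [-0.0011 -1.      0.0001]]
248 249 [ 0.5283 -0.0253  0.0427];249 249 [ 0.5319 -0.0245  0.0412];250 249 [ 0.5341 -0.0249  0.0406];251 249 [ 0.5361 -0.0255  0.0401];252 249 [ 0.5338 -0.03    0.0421];253 249 [ 0.537  -0.0295  0.0409];245 250 [ 0.5231 -0.0227  0.0418];246 250 [ 0.5274 -0.0213  0.0399];247 250 [ 0.5271 -0.0239  0.0408];248 250 [ 0.5258 -0.0275  0.0422];249 250 [ 0.5277 -0.0282  0.0418];250 250 [ 0.5288 -0.0295  0.0417];251 250 [ 0.5286 -0.0321  0.0425];252 250 [ 0.5334 -0.0303  0.0404];253 250 [ 0.5321 -0.0337  0.0418];254 250 [ 0.5331 -0.0352  0.0418];255 250 [ 0.5396 -0.032   0.0387];244 251 [ 0.5263 -0.0174  0.0373];245 251 [ 0.5265 -0.0197  0.0379];246 251 [ 0.5242 -0.0241  0.0399];247 251 [ 0.5268 -0.0241  0.039 ];248 251 [ 0.5275 -0.0259  0.0392];249 251 [ 0.5257 -0.0299  0.041 ];250 251 [ 0.5262 -0.0318  0.0413];251 251 [ 0.5258 -0.0345  0.0422];252 251 [ 0.5284 -0.0346  0.0414];253 251 [ 0.5324 -0.0335 
[... 788 characters left out ...]
6];252 254 [ 0.5236 -0.0387  0.0384];253 254 [ 0.5256 -0.0393  0.0378];254 254 [ 0.5257 -0.0416  0.0384];255 254 [ 0.5307 -0.0396  0.0361];256 254 [ 0.5318 -0.0409  0.0361];257 254 [ 0.5319 -0.0432  0.0367];254 255 [ 0.5262 -0.0411  0.0362];256 255 [ 0.528  -0.0442  0.0364];
nearR(-y,-x) [ 0.5008 -0.0777  0.004 ]
nearL(+y,-x) [0.5071 0.105  0.008 ]
far(-y,+x) [ 0.5568 -0.0831  0.008 ]
hous top -x-y [ 0.5111 -0.0732  0.036 ]
hous top +x-y [ 0.5536 -0.0741  0.036 ]
hous top -x+y [ 0.4987 -0.0019  0.036 ]
dome [ 0.5365 -0.024   0.041 ]
housing top cam [0.559  0.0119 0.036 ]
housing top cam [ 0.5559 -0.0749  0.036 ]
housing top cam [ 0.5067 -0.0727  0.036 ]
housing top cam [0.518  0.0123 0.036 ]
```

Call:
jog_arm:
  commands:
    - [[-2.8, 0.2, 4, -17], [-5.6, 0.4, 8, -34], [-8.4, 0.6, 12, -51], [-11.2, 0.85, 16.2, -67.8], [-11.2, 0.85, 16.2, -67.8], [-11.2, 0.85, 16.2, -67.8], [-11.2, 0.85, 16.2, -67.8], [-11.2, 0.85, 16.2, -67.8], [-11.2, 0.85, 16.2, -67.8], [-11.2, 0.85, 16.2, -67.8], [-11.2, 0.85, 16.2, -67.8], [-11.2, 0.85, 16.2, -67.8], [-11.2, 0.85, 16.2, -67.8], [-11.2, 0.85, 16.2, -67.8], [-11.2, 0.85, 16.2, -67.8], [-11.2, 0.85, 16.2, -67.8]]
  hand: 1
  grip_force: 15

```text
t: 1.7
tool_pos: [0.4989, -0.1841, 0.2005]
orientation: [-1.57, 0.028, -0.028]
force: [-0.1, 0.4, 0.4]
opening: 0.0914
```

Call:
jog_arm:
  commands:
    - [[0, 1, 0, 0], [0, 2, 0, 0], [0, 3, 0, 0], [0, 4, 0, 0], [0, 5, 0, 0], [0, 5.8, 0, 0], [0, 6.2, 0, 0], [0, 6.45, 0, 0], [0, 6.45, 0, 0], [0, 6.45, 0, 0]]

```text
t: 2.7
tool_pos: [0.4992, -0.1842, 0.04]
orientation: [-1.57, 0.028, -0.029]
force: [0.5, -0.0, 0.1]
opening: 0.0912
```

Run:
```python
from h import *
f=grab('top');g=grab('scene')
a=f['image'][250:340,300:420,::-1];b=g['image'][200:340,230:400,::-1]
a=cv2.resize(a,(400,300),interpolation=2);b=cv2.resize(b,(364,300),interpolation=2)
cv2.imwrite('pics/g1.png',np.hstack([a,b]))
```

```text
(no output)
```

View pics/g1.png

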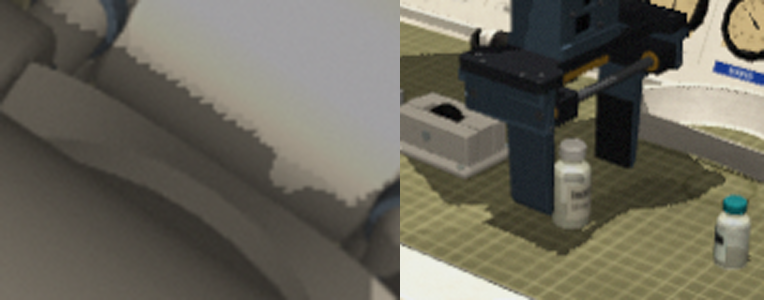

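Call:
jog_arm:
  commands:
    - [[0, 0, 0, 0], [0, 0, 0, 0], [0, 0, 0, 0], [0, 0, 0, 0], [0, 0, 0, 0], [0, 0, 0, 0], [0, 0, 0, 0], [0, 0, 0, 0]]
  hand: 0
  grip_force: 15

```text
t: 3.6
tool_pos: [0.4992, -0.1841, 0.0401]
orientation: [-1.57, 0.027, -0.029]
force: [-0.8, -0.3, 1.1]
opening: 0.0297
```

Call:
jog_arm:
  commands:
    - [[0, -0.4, 0, 0], [0, -1, 0, 0], [0, -1.8, 0, 0], [0, -2.6, 0, 0], [0, -2.8, 0, 0], [0, -2.8, 0, 0], [0, -2.8, 0, 0]]

```text
t: 4.3
tool_pos: [0.4989, -0.184, 0.1095]
orientation: [-1.57, 0.028, -0.028]
force: [-1.3, 0.3, -1.5]
opening: 0.0286
```

Run:
```python
from h import *
s=robot.sense();print(s['tool_pos'],s['force'],s['opening'])
g=grab('scene')
b=g['image'][180:320,230:400,::-1]
cv2.imwrite('pics/g2.png',cv2.resize(b,None,fx=4,fy=4,interpolation=2))
```

```text
[ 0.49886367 -0.1840449   0.10954591] [-1.29004174  0.32433203 -1.45443235] 0.02860482622471033
```

View pics/g2.png

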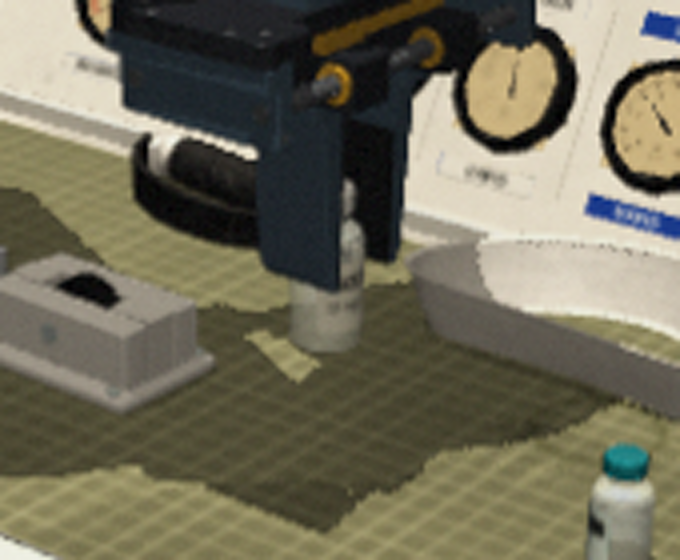

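Call:
jog_arm:
  commands:
    - [[0.12, 0, 1, 0], [0.3, 0, 2.5, 0], [0.48, 0, 4, 0], [0.66, 0, 5.5, 0], [0.84, 0, 7, 0], [1.0, 0, 8.4, 0], [1.13, 0, 9.4, 0], [1.21, 0, 9.95, 0], [1.21, 0, 9.95, 0], [1.21, 0, 9.95, 0], [1.21, 0, 9.95, 0]]

```text
t: 5.45
tool_pos: [0.5377, 0.0625, 0.1093]
orientation: [-1.57, 0.03, -0.028]
force: [-0.8, -0.1, 0.2]
opening: 0.0286
```

Run:
```python
from h import *
s=robot.sense();print(s['tool_pos'],s['force'],s['opening'])
g=grab('scene');f=grab('top')
b=g['image'][170:310,150:320,::-1];a=f['image'][220:320,190:330,::-1]
cv2.imwrite('pics/g3.png',np.hstack([cv2.resize(b,(486,400),interpolation=2),cv2.resize(a,(310,400),interpolation=2)]))
for p in((0.538,.0667,.074),(0.538,.0667,.008)): print(proj(g,p))
```

```text
[0.53765429 0.06252013 0.10932332] [-0.80617679 -0.12824969  0.23683891] 0.028569386714667373
[213.92814209 219.4537664 ]
[215.22910241 251.86456633]
```

View pics/g3.png

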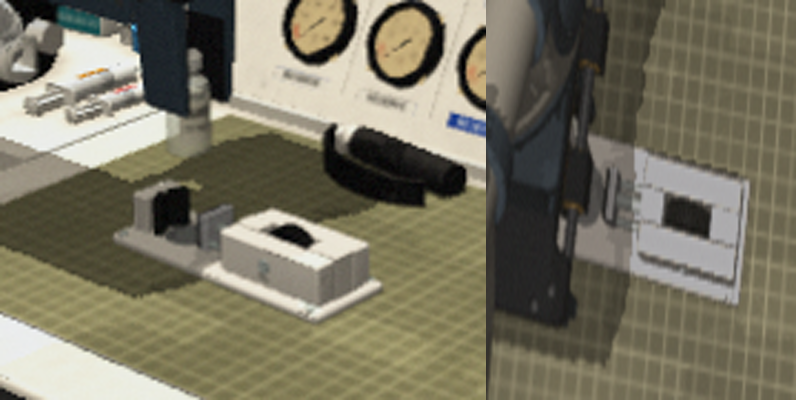

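Call:
jog_arm:
  commands:
    - [[0, 0, 0.08, 0], [0, 0.4, 0.08, 0], [0, 0.9, 0.08, 0], [0, 1.4, 0.08, 0], [0, 1.8, 0.08, 0], [0, 2.1, 0.08, 0], [0, 2.25, 0.08, 0], [0, 2.25, 0.08, 0], [0, 2.25, 0.08, 0]]

```text
t: 6.45
tool_pos: [0.538, 0.0646, 0.0534]
orientation: [-1.57, 0.029, -0.029]
force: [0.5, -0.7, -0.8]
opening: 0.0289
```

Run:
```python
from h import *
s=robot.sense();print(s['tool_pos'],s['force'],s['opening'])
g=grab('scene')
b=g['image'][200:300,170:290,::-1]
cv2.imwrite('pics/g4.png',cv2.resize(b,None,fx=6,fy=6,interpolation=2))
```

```text
[0.53798527 0.06464116 0.05341539] [ 0.54454995 -0.66140379 -0.77445783] 0.02885965126356508
```

View pics/g4.png

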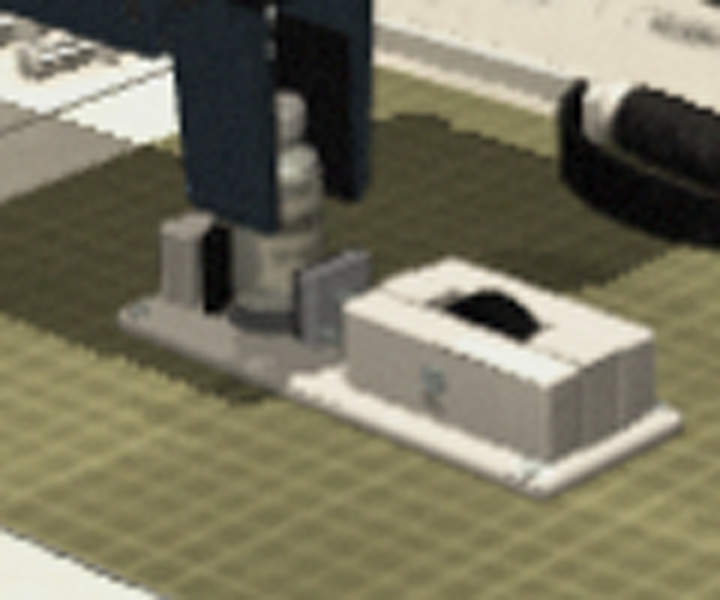

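Call:
jog_arm:
  commands:
    - [[0, 0.08, 0, 0], [0, 0.14, 0, 0], [0, 0.18, 0, 0], [0, 0.2, 0, 0], [0, 0.2, 0, 0], [0, 0.2, 0, 0]]

```text
t: 7.1
tool_pos: [0.5381, 0.0647, 0.0486]
orientation: [-1.57, 0.029, -0.029]
force: [-0.6, 0.3, -0.0]
opening: 0.0287
```

Call:
jog_arm:
  commands:
    - [[0, 0.03, 0, 0], [0, 0.05, 0, 0], [0, 0.05, 0, 0], [0, 0.05, 0, 0]]

```text
t: 7.5
tool_pos: [0.5384, 0.0647, 0.0481]
orientation: [-1.57, 0.028, -0.03]
force: [-4.0, -1.0, 15.6]
opening: 0.0288
```

Call:
jog_arm:
  commands:
    - [[0, -0.02, 0, 0], [0, -0.02, 0, 0], [0, -0.02, 0, 0], [0, -0.02, 0, 0]]

```text
t: 7.9
tool_pos: [0.5383, 0.0646, 0.0485]
orientation: [-1.57, 0.028, -0.03]
force: [-0.5, 0.9, -1.3]
opening: 0.0286
```

Call:
jog_arm:
  commands:
    - [[0, 0, 0, 0], [0, 0, 0, 0], [0, 0, 0, 0], [0, 0, 0, 0], [0, 0, 0, 0], [0, 0, 0, 0], [0, 0, 0, 0]]
  hand: 1

```text
t: 8.6
tool_pos: [0.5383, 0.0646, 0.0485]
orientation: [-1.57, 0.028, -0.03]
force: [-0.1, -0.5, 0.2]
opening: 0.0814
```

Run:
```python
from h import *
s=robot.sense();print(s['tool_pos'],s['force'],s['opening'])
g=grab('scene')
b=g['image'][200:300,170:290,::-1]
cv2.imwrite('pics/g5.png',cv2.resize(b,None,fx=6,fy=6,interpolation=2))
```

```text
[0.53825556 0.06460816 0.04845921] [-0.07260974 -0.52520279  0.22925953] 0.08135461943287053
```

View pics/g5.png

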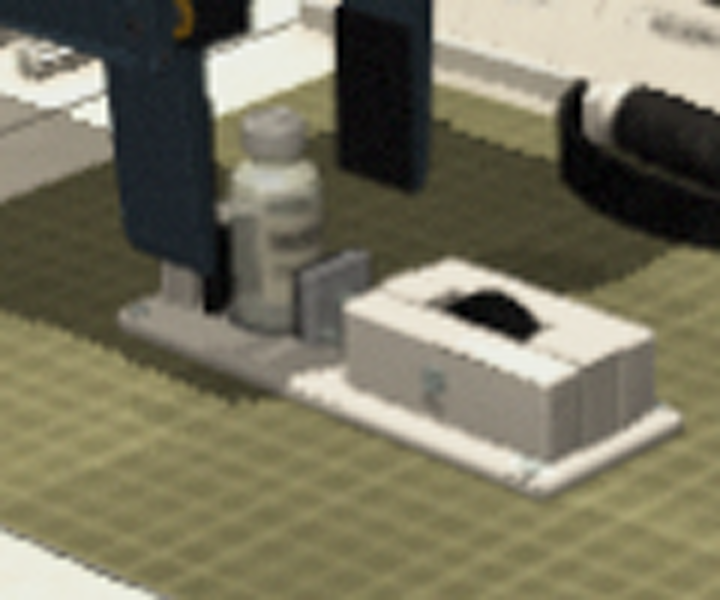

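Call:
jog_arm:
  commands:
    - [[0, -0.4, 0, 0], [0, -1, 0, 0], [0, -1.8, 0, 0], [0, -2.6, 0, 0], [0, -2.9, 0, 0], [0, -2.9, 0, 0]]

```text
t: 9.25
tool_pos: [0.5388, 0.0646, 0.1221]
orientation: [-1.57, 0.027, -0.031]
force: [0.7, -0.4, -0.5]
opening: 0.0912
```

Call:
jog_arm:
  commands:
    - [[0, 0, -0.5, 0], [0, 0, -1.4, 0], [-0.05, 0, -2.4, 0], [-0.05, 0, -3.4, 0], [-0.05, 0, -4, 0], [-0.05, 0.5, -4.22, 0], [-0.05, 1.3, -4.22, 0], [-0.05, 1.9, -4.22, 0], [-0.05, 2.3, -4.22, 0], [-0.05, 2.5, -4.22, 0], [-0.05, 2.5, -4.22, 0], [-0.05, 2.5, -4.22, 0]]
  hand: 0

```text
t: 10.45
tool_pos: [0.5341, -0.0406, 0.0598]
orientation: [-1.57, 0.026, -0.032]
force: [-0.4, -1.3, -0.1]
opening: 0.0006
```

Run:
```python
from h import *
s=robot.sense();print(s['tool_pos'],s['force'],s['opening'])
g=grab('scene')
b=g['image'][200:300,170:290,::-1]
cv2.imwrite('pics/g6.png',cv2.resize(b,None,fx=6,fy=6,interpolation=2))
g=grab('top');cv2.imwrite('pics/t6.png',cv2.resize(g['image'][230:320,195:320,::-1],None,fx=5,fy=5,interpolation=2))
```

```text
[ 0.53410637 -0.04059333  0.05975592] [-0.43207622 -1.29437145 -0.14112362] 0.0006151056900088155
```

View pics/g6.png

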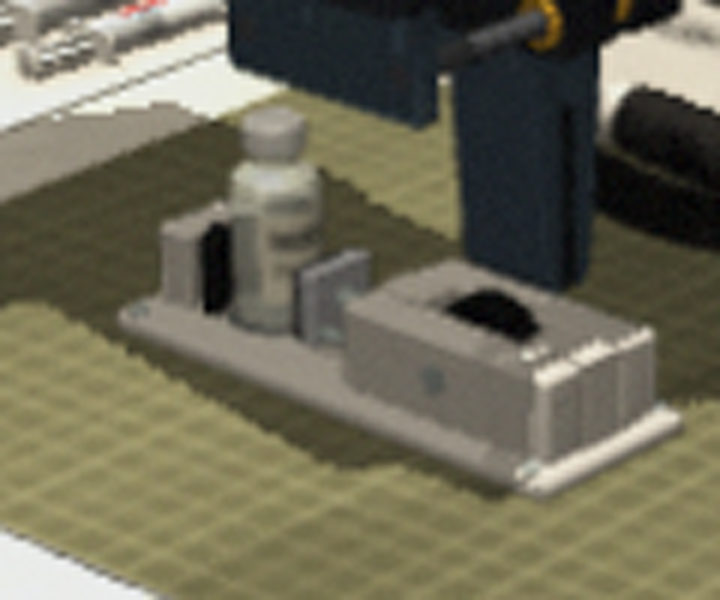

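View pics/t6.png

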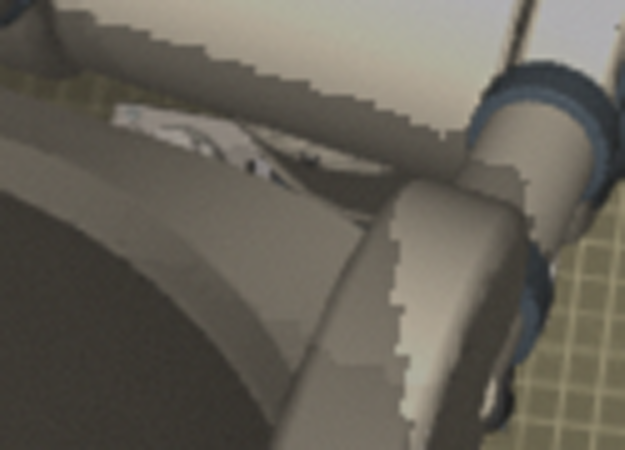

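Call:
jog_arm:
  commands:
    - [[0, 0.15, 0, 0], [0, 0.28, 0, 0], [0, 0.34, 0, 0], [0, 0.36, 0, 0], [0, 0.36, 0, 0]]

```text
t: 11.05
tool_pos: [0.5343, -0.0407, 0.051]
orientation: [-1.57, 0.026, -0.032]
force: [-0.1, -0.6, -0.2]
opening: 0.0003
```

Call:
jog_arm:
  commands:
    - [[0, 0.02, 0, 0], [0, 0.04, 0, 0], [0, 0.04, 0, 0]]

```text
t: 11.35
tool_pos: [0.5343, -0.0407, 0.0499]
orientation: [-1.57, 0.026, -0.032]
force: [0.8, 0.2, -0.2]
opening: 0.0005
```

Call:
jog_arm:
  commands:
    - [[0, 0.01, 0, 0], [0, 0.02, 0, 0], [0, 0.02, 0, 0]]

```text
t: 11.65
tool_pos: [0.5342, -0.0407, 0.0494]
orientation: [-1.57, 0.026, -0.032]
force: [0.5, -1.7, -0.2]
opening: 0.0003
```

Call:
jog_arm:
  commands:
    - [[0, 0.01, 0, 0], [0, 0.02, 0, 0], [0, 0.02, 0, 0]]

```text
t: 11.95
tool_pos: [0.5343, -0.0407, 0.0491]
orientation: [-1.57, 0.026, -0.032]
force: [-0.8, 0.4, 5.9]
opening: 0.0002
```

Run:
```python
from h import *
from scipy.spatial.transform import Rotation as R
s=robot.sense();print(s['tool_pos'],s['force'],s['ft_torque']);print(R.from_rotvec(s['orientation']).as_matrix().round(4))
```

```text
[ 0.53426208 -0.04073106  0.04907886] [-0.84889372  0.36301994  5.8599454 ] [0.06112675 0.10031554 0.02843477]
[[ 9.993e-01  3.900e-03  3.690e-02]
 [-3.690e-02  7.000e-04  9.993e-01]
 [ 3.900e-03 -1.000e+00  9.000e-04]]
```

Call:
jog_arm:
  commands:
    - [[0, 0.014, 0, 0], [0, 0.014, 0.05, 0], [0, 0.014, 0.13, 0], [0, 0.014, 0.22, 0], [0, 0.014, 0.31, 0], [0, 0.014, 0.4, 0], [0, 0.014, 0.48, 0]]

```text
t: 12.65
tool_pos: [0.5348, -0.0289, 0.0491]
orientation: [-1.57, 0.025, -0.032]
force: [-2.7, -2.9, 7.3]
opening: 0.0001
```

Run:
```python
from h import *
s=robot.sense();print(s['tool_pos'],s['force'],s['ft_torque'])
g=grab('scene')
b=g['image'][200:300,170:290,::-1]
cv2.imwrite('pics/g7.png',cv2.resize(b,None,fx=6,fy=6,interpolation=2))
```

```text
[ 0.53483504 -0.02890267  0.04906211] [-2.67023036 -2.86521366  7.31229346] [-0.62121507  0.29115671  0.03620984]
```

View pics/g7.png

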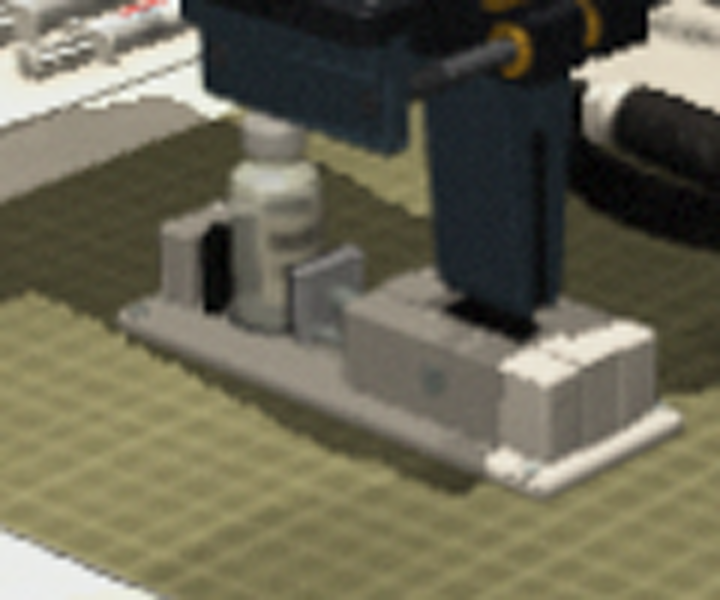

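Call:
jog_arm:
  commands:
    - [[0, 0.014, 0.03, 0], [0, 0.014, 0.1, 0], [0, 0.014, 0.18, 0], [0, 0.014, 0.26, 0], [0, 0.014, 0.34, 0], [0, 0.014, 0.42, 0]]

```text
t: 13.3
tool_pos: [0.5352, -0.0184, 0.049]
orientation: [-1.571, 0.025, -0.032]
force: [-2.2, -2.9, 6.6]
opening: 0.0002
```

Call:
jog_arm:
  commands:
    - [[0, -0.06, 0, 0], [0, -0.16, -0.1, 0], [0, -0.2, -0.4, 0], [0, -0.2, -0.75, 0], [0, -0.16, -0.88, 0], [0, -0.08, -0.88, 0], [0, -0.04, -0.88, 0], [0, -0.03, -0.88, 0], [0, -0.03, -0.88, 0]]

```text
t: 14.2
tool_pos: [0.5344, -0.0402, 0.0497]
orientation: [-1.571, 0.025, -0.032]
force: [-0.7, -0.3, -1.3]
opening: 0.0004
```

Run:
```python
from h import *
s=robot.sense();print(s['tool_pos'],s['force'],s['ft_torque'])
g=grab('scene')
b=g['image'][200:300,170:290,::-1]
cv2.imwrite('pics/g8.png',cv2.resize(b,None,fx=6,fy=6,interpolation=2))
```

```text
[ 0.53440145 -0.04016413  0.04965986] [-0.74817665 -0.29345825 -1.26871779] [-0.02698697 -0.09465688  0.01859719]
```

View pics/g8.png

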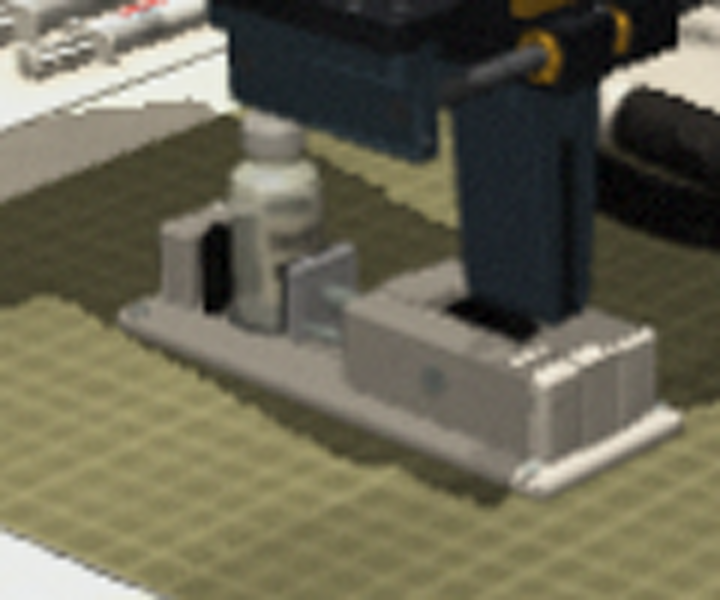

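Call:
jog_arm:
  commands:
    - [[0, 0.02, 0, 0], [0, 0.03, 0, 0], [0, 0.03, 0.04, 0], [0, 0.03, 0.08, 0], [0, 0.03, 0.12, 0]]

```text
t: 14.75
tool_pos: [0.5346, -0.0372, 0.0491]
orientation: [-1.571, 0.025, -0.032]
force: [-1.1, -2.7, 5.2]
opening: 0.0006
```

Call:
jog_arm:
  commands:
    - [[0, 0.01, 0.04, 0], [0, 0.01, 0.08, 0], [0, 0.01, 0.1, 0]]

```text
t: 15.05
tool_pos: [0.5349, -0.0349, 0.0491]
orientation: [-1.571, 0.024, -0.032]
force: [-0.6, -4.3, 6.5]
opening: 0.0002
```

Call:
jog_arm:
  commands:
    - [[0, 0.01, 0.02, 0], [0, 0.01, 0.04, 0], [0, 0.01, 0.04, 0]]

```text
t: 15.35
tool_pos: [0.5352, -0.0341, 0.0491]
orientation: [-1.572, 0.024, -0.033]
force: [-0.9, -4.8, 7.4]
opening: 0.0002
```

Run:
```python
from h import *
s=robot.sense();print(s['tool_pos'],s['force'],s['ft_torque'])
g=grab('scene')
for _ in range(3): print(robot.sense()['force'])
b=g['image'][200:300,170:290,::-1]
cv2.imwrite('pics/g9.png',cv2.resize(b,None,fx=6,fy=6,interpolation=2))
```

```text
[ 0.53515671 -0.03412194  0.04908186] [-0.85289313 -4.83240196  7.35542821] [-0.90658523  0.23275557 -0.0136721 ]
[-1.59372619 -5.07987813  7.56820925]
[-1.59372619 -5.07987813  7.56820925]
[-1.59372619 -5.07987813  7.56820925]
```

View pics/g9.png

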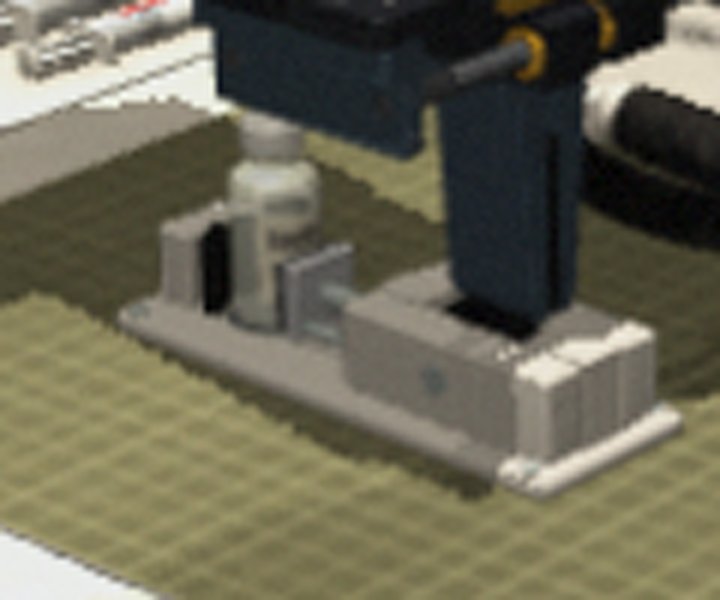

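Call:
jog_arm:
  commands:
    - [[0, 0.012, 0.015, 0], [0, 0.012, 0.03, 0], [0, 0.012, 0.03, 0]]

```text
t: 15.7
tool_pos: [0.5352, -0.0336, 0.049]
orientation: [-1.572, 0.023, -0.033]
force: [-1.3, -6.5, 8.9]
opening: 0.0005
```

Call:
jog_arm:
  commands:
    - [[0, -0.1, 0, 0], [0, -0.4, 0, 0], [0, -1, -0.3, 0], [0, -1.8, -1, 0], [0, -2.6, -2, 0], [0, -3.4, -3, 0], [0, -4, -4, 0], [0, -4.5, -5, 0], [0, -5, -6, 0], [0, -5, -7, 0], [0, -5, -8, 0], [0, -5, -8, 0], [0, -5, -8, 0]]

```text
t: 17.0
tool_pos: [0.5272, -0.2332, 0.1745]
orientation: [-1.572, 0.024, -0.033]
force: [-1.0, 1.1, -0.6]
opening: 0.0005
```

Run:
```python
from h import *
np.set_printoptions(precision=4,suppress=True)
s=robot.sense();print(s['t'],s['tool_pos'],s['force'])
g=grab('scene','sceneE.png');f=grab('top','topE.png')
cv2.imwrite('pics/gE.png',cv2.resize(g['image'][200:300,170:290,::-1],None,fx=6,fy=6,interpolation=2))
cv2.imwrite('pics/tE.png',cv2.resize(f['image'][235:310,200:320,::-1],None,fx=6,fy=6,interpolation=2))
```

```text
17.0 [ 0.5272 -0.2332  0.1745] [-0.9912  1.0687 -0.5761]
```

View pics/gE.png

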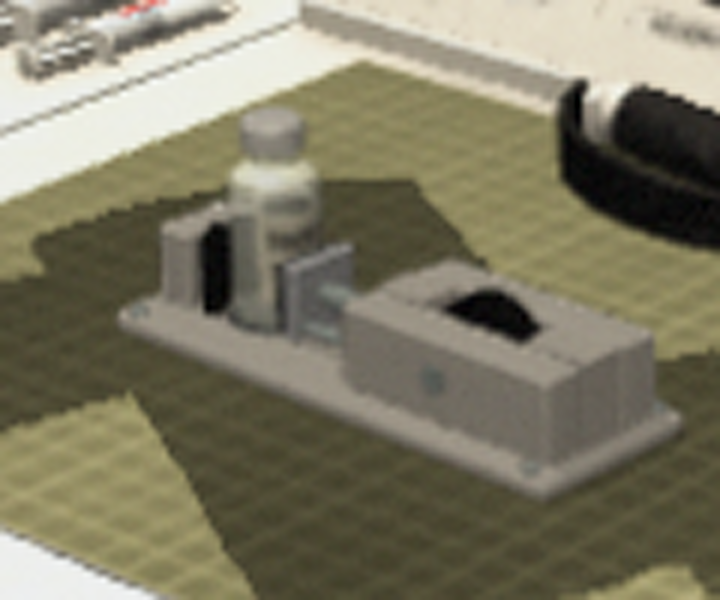

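View pics/tE.png

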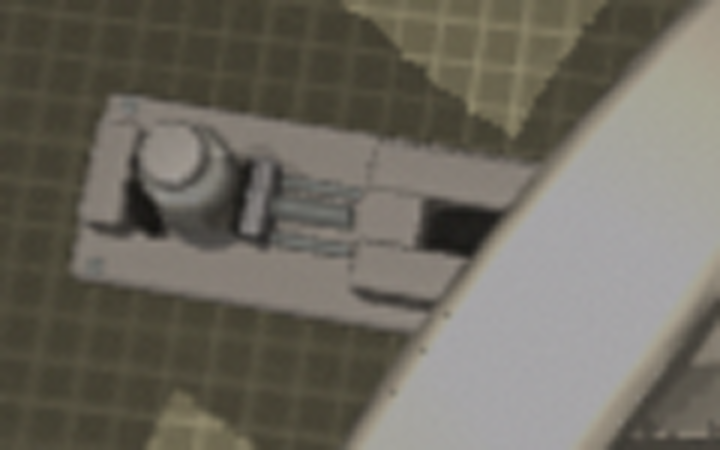

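Run:
```python
from h import *
np.set_printoptions(precision=4,suppress=True)
f=dict(np.load('top0.npz'));g=dict(np.load('scene0.npz'))
Z=lambda U,V,s,a,b:((U+.5)/s-.5+a,(V+.5)/s-.5+b)
print('cap top',onplane(f,*Z(173,155,6,200,235),.074),'cap scene',onplane(g,*Z(274,121,6,170,200),.074))
for n,fn in(('top0','topE'),('scene0','sceneE')):
    a=cv2.imread(f'pics/{n}.png');b=cv2.imread(f'pics/{fn}.png')
    cv2.imwrite(f'pics/d_{n}.png',np.vstack([a[150:320,150:480],b[150:320,150:480]]))
```

```text
cap top [0.5389 0.0662 0.074 ] cap scene [0.5384 0.0637 0.074 ]
```

View pics/d_scene0.png

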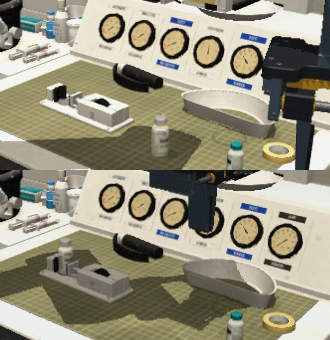

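```bash
python3 -c "
from rig import robot
print(robot.job_done(), robot.sense()['t'])"
```

```text
the job is handed in; nothing more can be done
the job is handed in; nothing more can be done
```

The tall vial is standing in the bay, clamped between the jaw and the V block. The hand is clear of everything, and I handed the job in at about 17 s of the 67 s allowed.

- **Placing:** I gripped the vial at mid-body, carried it over the stand, set it on the bay floor about 2 mm short of the seat, and let go. The picture afterwards showed it upright and free. Touching down on the bay floor reached about 15.6 N for a moment, pressing through the vial. I backed that off before opening the fingers.
- **Clamping:** I rolled the wheel with the closed fingertips at about 5 to 9 N. One stroke was 22 mm and a second was about 7 mm, which closes the jaw about 8 mm, the same as the gap I had measured. Rim force was about 2.8 N while the wheel turned freely.
- **Jaw force:** Rim force rose to 4.8–5.1 N, then read 6.5 N on the last small push. By the stand's figures that is a peak jaw force of about 8 to 13 N, below the 18 N crush limit. The readings vary by about 1 N. I did not re-press the wheel to check how much force stayed after letting go; the stand is said to keep up to 10 N.
- **Last pictures:** The vial is upright and in the V, with its cap at (0.539, 0.066) m in the top view and (0.538, 0.064) m in the scene view. The seat is at about (0.538, 0.067) m. The two views differ by about 2.5 mm along the stand, close to the 2 mm calibration limit. In the scene picture, compared by eye with the first, the small vial, dish, tape and laryngoscope look unmoved.

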